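# Rake dry clay chunks into an even layer

### The job

Take the sprung rake from its rest and rake the heap of dry clay chunks out over the plaster bed of the drying tray, so that they lie in one layer with one or two chunks in each of the three marked thirds. Make at least one rake stroke with the teeth drawn along the bed under light spring pressure, never pressing the springs to their stop; move the chunks with the rake only and leave the cup where it is. Then stand the rake back in its rest as you found it, and let go.

Things in the scene. Friction and masses are not known exactly. Their poses are not given: they have to be found in the camera images.
- tray: fixed wooden tray frame, inside 285 mm long (its x, away from the robot) by 180 mm wide (its y), walls 12 mm thick, 42 mm high above the table; origin on the table under its centre. In it is a white plaster bed whose top lies 14 to 24 mm above the table: the height differs from run to run and must be felt. Chunks start in the far third (+x), 30 to 45 mm off the far wall.
- line_near (a point): middle of the dark line across the bed between near and middle third, at tray x = -47.5 mm (this point is at table height). A chunk belongs to the third its centre is in
- line_far (a point): the same for the line between middle and far third, at tray x = +47.5 mm
- chunk_0: hard dry lump of brown clay, an irregular rounded block of about 56 x 44 x 32 mm (x, y, z), about 0.1 kg; origin at its centre. At the start it lies flat on the bed in the far third of the tray.
- chunk_1: hard dry lump of brown clay, an irregular rounded block of about 56 x 44 x 32 mm (x, y, z), about 0.1 kg; origin at its centre. At the start it lies flat on the bed in the far third of the tray.
- chunk_2: hard dry lump of brown clay, an irregular rounded block of about 56 x 44 x 32 mm (x, y, z), about 0.1 kg; origin at its centre. At the start it lies flat on the bed in the far third of the tray.
- chunk_3: hard dry lump of brown clay, an irregular rounded block of about 56 x 44 x 32 mm (x, y, z), about 0.1 kg; origin at its centre. At the start it lies on top of chunks 0 to 2, bridging two of them.
- chunk_4: hard dry lump of brown clay, an irregular rounded block of about 56 x 44 x 32 mm (x, y, z), about 0.1 kg; origin at its centre. At the start it lies on top of chunks 0 to 2, bridging two of them.
- rake: hand rake, 0.19 kg, origin midway between the tooth tips (unsprung); y along the tooth row, z up, x away from the robot as it stands in its rest. Pale square wooden handle 24 x 24 mm, 165 mm long, from (0,0,87) mm leaning 25 degrees from vertical towards -x, top end at (-70,0,237). Steel ferrule 24 x 50 mm (x, y) at z = 78 to 92 at its foot; the green sprung head below it.
- rake_grip (a point): point on the centre line of the rake handle, 25 mm short of its top end, at (-59, 0, 214) mm in the rake's frame; grip here with the tool tilted along the handle (down and 25 degrees forward), fingers closing fore and aft (in the rake's x-z plane): gripped across y the rake slowly swings between the pads
- rake_tip (a point): point midway between the tooth tips, moves with the sprung head: green, 60 mm wide (y), five teeth 8 mm square and 52 mm long, carried by a bar 16 mm thick at z = 52 to 64 mm of the rake
- rake_head (a joint): how far the sprung head is pushed in, m: 0 free, 0.010 at the stop; 1.2 N per mm. Light pressure means 1.2 to 8 mm (about 1.5 to 9.6 N).
- rest: fixed rake rest: wooden base 115 x 105 x 10 mm with a 22 mm wide groove between strips 8 mm high where the teeth stand, and a dark steel fork 40 mm behind (-x), about 155 mm high, on which the handle leans between prongs. Origin on the table under mid groove; the rake stands at (0,0,10) mm here with the same axes. It lifts straight up out and is set straight down.
- rest_grip (a point): where rake_grip is when the rake stands in its rest. A fixed tool chest, about 165 mm high, stands beyond the rest (world x over 0.55 m, y from -0.03 to -0.35 m): carry the rake round it, by the near end of the tray
- slip_cup: bisque cup 68 mm wide and 64 mm high, loose bystander on the robot's side of the tray; origin under its centre
Not all that is in view belongs to the job. Leave any orange or white look-alike of the chunk_2 alone.

How it is judged:
By the outcome, as a careful person would: the job done as asked, in the order asked, and still so for the second after the job is handed in, with the robot touching nothing.
It also fails if it takes over 72 s, if anything falls off the work surface, if the arm or the gripper's body presses on something with over 40 N, if the wrist force passes 120 N, or if a joint passes its speed limit or range.

### The arm

A 6-joint arm with a two-finger parallel gripper is mounted at the origin on the work surface; the furniture and walls round the work are solid. World frame = base frame: x ahead of the robot, y to its left, z up, the work surface at z = 0. Lengths are in m, angles in rad, forces in N, time in s.
With the tool pointing down it reaches from about 0.4 to 0.825 m from the base axis. Payload 7 kg.
Tool frame: the origin (TCP) lies at the very end of the fingers, on their centre line; the grasp point (between the pads) lies arm.grip_point_offset behind it (arm.grip_point_offset is the distance from the TCP to the grasp point, in m); z points along the fingers, y is the line along which they close (so a half turn about z gives the same grasp; the last joint's range is limited). The gripper opens to 88 mm and grips with 3 to 60 N. Pads are 19 mm wide; open, the fingers measure 130 mm over their backs; the gripper's body (78 mm by 193 mm) begins 47 mm behind the grasp point.
Start: joints at [1.424, 0.359, 0.012, 0, -1.224, -0.288], TCP at [0.284, 0.612, 0.204] pointing down, gripper open.
Joint ranges: [-3.07, 3.07], [-1.43, 2.12], [-1.02, 1.25], [-3.03, 1.67], [-3.05, -0], [-3.03, 3.03]. Speed limits (rad/s): [2.39, 2.39, 3.01, 3.14, 3.14, 3.14].

### API

Orientations are given as [roll, pitch, yaw] about the fixed x, y, z axes, in that order (R = Rz(yaw) Ry(pitch) Rx(roll)).
In Python, from station import arm gives the robot as it stands.
- The arm moves only by the shell command python3 -m crank 'ROWS' [OPENING] [FORCE]. ROWS is JSON, a list of rows, each an object of numbers: "dx", "dy", "dz": the shift along the tool's x, y, z in cm; "wx", "wy", "wz": the turn, a rotation vector about the tool's x, y, z in degrees. A call has exactly 10 rows; each row is the pose to reach, as a shift and turn from the pose commanded when the call began, along the tool's axes at that moment; what a row does not reach only later rows make up. A row lasts 1/8 s, in which the tool goes at most 62.5 mm and 10.7 degrees, less where a joint would pass 70% of its speed; a pose out of reach is approached as far as the arm can. A call with a gripper value outside its range is refused whole. OPENING is the finger opening in cm, from 0 to 8.76, set as the call begins (- or left out, the last holds). The fingers move at their own pace and stop on an object; FORCE is the grip in N (left out, the last holds). Time passes only in rows, so rows that repeat a pose let the fingers close, or fill a call up. It gives the time, the measured TCP pose, the force, the opening and the grip force at its end, in the units of the state.
- arm.get_state(): the state, without advancing time (a new reading comes with each control period).
- arm.grab_frame(name): name is "scene" or "side" or "wrist"; returns the picture (480x640x3 uint8, red, green, blue); there is no depth.
- arm.calibration(name): a dict with "fx", "fy", "cx", "cy" (pixels), "world_from_camera" (4x4, takes a point from camera to world coordinates). Camera axes: x right, y down, z forward; pixel columns grow to the right and rows downward; lengths in m; the calibration is good to about 2 mm. A picture is of the moment at which its call begins: read the wrist's pose just before it. calibration takes no time and is no camera call; for the wrist camera it gives the pose at the moment of the call.
- arm.job_done(): hands the job in; it is judged then, once.
Trained networks look in the newest picture that a camera, given by its name, has taken for a name from the list of things; names that differ only in an ending like _2 or _b are one class to them, and where a whole thing is asked for, a point or a joint stands for the part that bears it (a point fixed in the world has none). Each returns a list of dicts, best first, with "confidence" (0 to 1); they miss things now and then, are a little off and sometimes report something else, mostly with a low value. They report only what shows in the picture. A call takes as long as a camera call. They do not tell look-alikes from the thing itself.
- arm.find_in(camera, query): "centre" ([x, y, z] in m, in world coordinates, good to about 4 mm: the middle of the surface that is visible of it).
- arm.masks_of(camera, query): "pixels" (480x640 bool, what is visible of it).
- arm.mark_of(camera, query): "centre" ([x, y, z] in m, in world coordinates, good to about 4 mm: a listed point, or the origin of a listed thing).
The state is a dict: "t": time; "q": joint angles; "qd": joint speeds; "joint_efforts": joint torques, N m; "eef_pos": TCP position; "ee_rot": TCP orientation; "force": force on the tool from outside, world axes, zero at the start; "moment": the same for the moment, N m; "width": finger opening in m; "gripper_force": force on a finger pad.
Only numpy, scipy, OpenCV 4.12 (cv2) and the standard library are available. Lean on these libraries where they do the work, as an engineer would, in place of code of your own. Each camera call takes 0.05 s, during which the arm holds its last target. There are 200 camera calls.

## Working session

There is one attempt and no reset: what is moved stays moved. The work goes in short steps, Python scripts to look and compute and a shell command to move; the robot and the scene stay as the last step left them, time stands still between calls to the robot, and variables do not carry over. Pictures are saved under pics/ and viewed, at most 12 in all, crops included, and the job is handed in when it is done.

```bash
mkdir -p pics; ls; cat > h.py <<'E'
from station import arm
import numpy as np, cv2
from scipy.spatial.transform import Rotation as R
def grab(cam,name=None):
    im=arm.grab_frame(cam)
    if name: cv2.imwrite('pics/'+name+'.png',im[:,:,::-1])
    return im
def proj(cam,p):
    c=arm.calibration(cam);T=np.linalg.inv(np.array(c['world_from_camera']))
    q=T[:3,:3]@np.array(p)+T[:3,3];return np.round([c['fx']*q[0]/q[2]+c['cx'],c['fy']*q[1]/q[2]+c['cy']],1)
def ray(cam,u,v,z):
    c=arm.calibration(cam);T=np.array(c['world_from_camera'])
    d=T[:3,:3]@np.array([(u-c['cx'])/c['fx'],(v-c['cy'])/c['fy'],1]);o=T[:3,3]
    return np.round(o+d*(z-o[2])/d[2],4)
E
python3 - <<'E'
from h import *
s=arm.get_state();print(s['t'],s['eef_pos'],s['ee_rot'],s['width'],arm.grip_point_offset)
for cam in ['scene','side']:
    grab(cam,cam+'0')
    for q in ['tray','line_near','line_far','chunk_0','rake','rake_grip','rake_tip','rest','rest_grip','slip_cup']:
        print(cam,q,[(np.round(d['centre'],3).tolist(),round(d['confidence'],2)) for d in arm.mark_of(cam,q)][:7])
E
```

```text
pics
0.0 [0.28413845 0.61169037 0.20313533] [ 3.13993274e+00 -1.58711621e-04 -4.34905769e-01] 0.08771026869748456 0.0188
scene tray [([0.582, 0.089, -0.002], 0.85)]
scene line_near []
scene line_far []
scene chunk_0 [([0.654, 0.066, 0.072], 0.77), ([0.636, 0.258, 0.02], 0.74), ([0.65, 0.116, 0.069], 0.65), ([0.656, 0.09, 0.039], 0.55), ([0.654, 0.034, 0.035], 0.55), ([0.656, 0.15, 0.038], 0.55)]
scene rake [([0.484, -0.201, 0.008], 0.86)]
scene rake_grip [([0.426, -0.187, 0.224], 0.59)]
scene rake_tip [([0.484, -0.202, 0.012], 0.56)]
scene rest [([0.485, -0.203, 0.004], 0.84)]
scene rest_grip [([0.658, 0.089, 0.039], 0.54), ([0.49, -0.203, 0.008], 0.21)]
scene slip_cup [([0.3, 0.207, -0.004], 0.6)]
side tray [([0.58, 0.092, -0.001], 0.58)]
side line_near []
side line_far []
side chunk_0 [([0.658, 0.147, 0.037], 0.78), ([0.645, 0.262, 0.021], 0.75), ([0.652, 0.118, 0.068], 0.7), ([0.649, 0.061, 0.07], 0.66), ([0.654, 0.091, 0.037], 0.47), ([0.657, 0.03, 0.033], 0.42)]
side rake []
side rake_grip []
side rake_tip []
side rest []
side rest_grip []
side slip_cup [([0.296, 0.21, 0.002], 0.59)]
```

View pics/scene0.png

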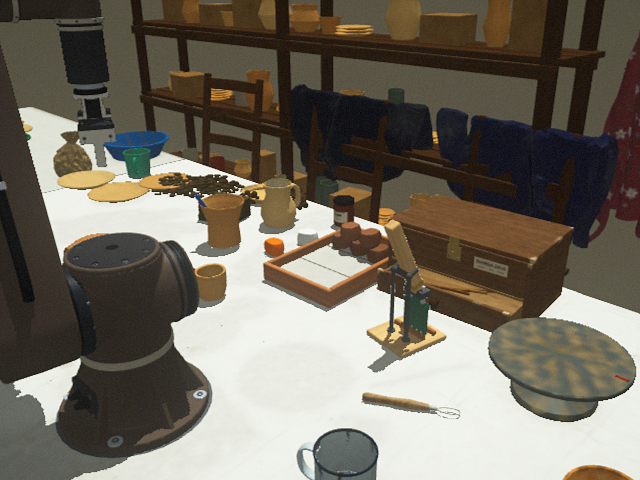

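View pics/side0.png

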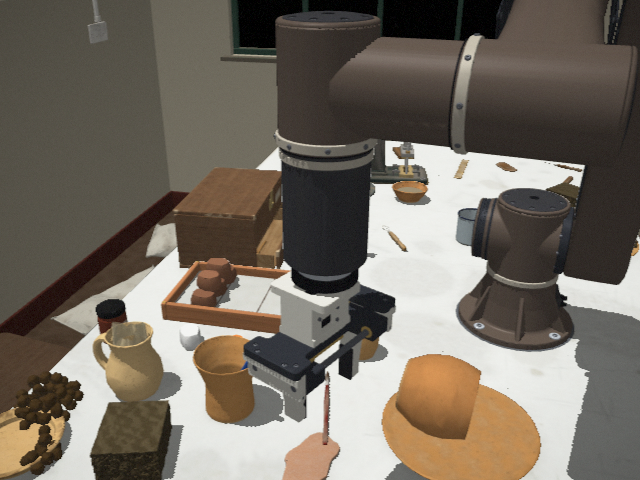

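The scene view shows the tray (265–390, 230–300) with five chunks at its far end. The rest and rake are at (405, 290), and orange and white decoys lie outside the tray at (274, 246) and (307, 237). Next I'll get the yaws from the corners.

```bash
cat >> h.py <<'E'
def to(p,Rt):
    """shift (cm) and rotvec (deg) in tool axes from the present pose"""
    s=arm.get_state();R0=R.from_euler('xyz',s['ee_rot'])
    print('shift',np.round(R0.inv().apply(np.array(p)-s['eef_pos'])*100,2),'rv',np.round((R0.inv()*Rt).as_rotvec(degrees=True),1))
def Rg(yaw,tilt=25):
    t=np.radians(tilt);y,z=-np.array([np.cos(t),0,np.sin(t)]),np.array([np.sin(t),0,-np.cos(t)])
    return R.from_euler('z',yaw,degrees=True)*R.from_matrix(np.c_[np.cross(y,z),y,z])
E
python3 - <<'E'
from h import *
for u,v in [(368,333),(406,355),(444,336)]: print('rest',ray('scene',u,v,.01))
im=cv2.imread('pics/scene0.png')
cv2.imwrite('pics/c1.png',cv2.resize(im[200:370,250:470],None,fx=3.6,fy=3.5,interpolation=cv2.INTER_CUBIC))
for q in ['tray','rest']:
    m=arm.masks_of('scene',q)
    if m:
        m=m[0]['pixels'].astype(np.uint8);c=max(cv2.findContours(m,0,2)[0],key=cv2.contourArea)
        h=cv2.convexHull(c);a=cv2.approxPolyDP(h,4,True)[:,0];print(q,a.tolist())
        for p in a: print(ray('scene',*p,.042 if q=='tray' else .01))
to([.392,-.18,.298],Rg(-10))
E
```

```text
rest [ 0.4085 -0.1482  0.01  ]
rest [ 0.4004 -0.2453  0.01  ]
rest [ 0.4999 -0.2592  0.01  ]
tray [[387, 258], [373, 283], [329, 307], [263, 277], [264, 262], [338, 229]]
[ 0.6402 -0.0057  0.042 ]
[ 0.5244 -0.0616  0.042 ]
[ 0.3882 -0.0641  0.042 ]
[0.3821 0.1282 0.042 ]
[0.4318 0.1835 0.042 ]
[0.6883 0.1942 0.042 ]
rest [[395, 263], [418, 269], [444, 335], [404, 356], [365, 331]]
[0.6848 0.0048 0.01  ]
[ 0.6965 -0.0538  0.01  ]
[ 0.5029 -0.2573  0.01  ]
[ 0.3955 -0.2446  0.01  ]
[ 0.4099 -0.1394  0.01  ]
shift [43.13 67.31 -9.39] rv [21.3 16.4 73.8]
```

View pics/c1.png

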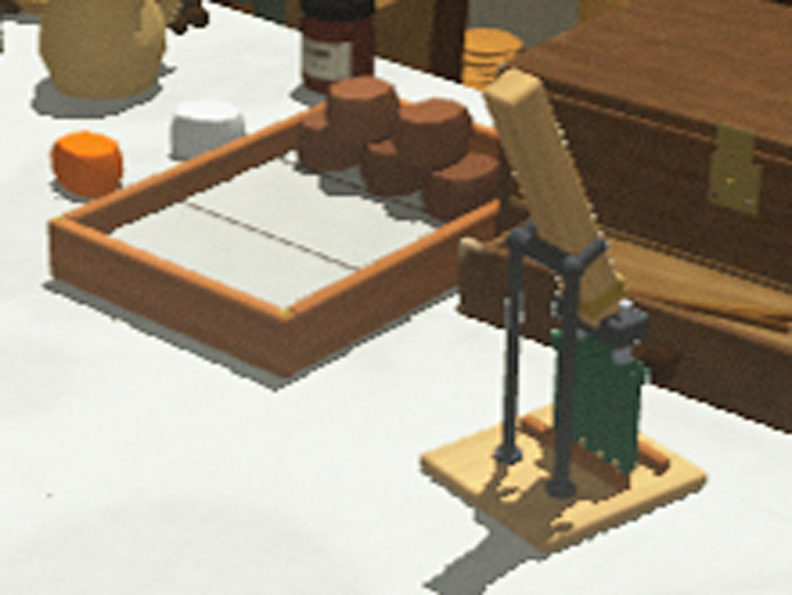

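The picture shows the rake in its rest, leaning toward the robot, with rest yaw about −7°. The tray is nearly square to the world. I'll move to the rest via a high waypoint.

```bash
python3 -m crank '[{"dz":-6},{"dx":5,"dy":5,"dz":-12,"wz":10},{"dx":24,"dy":23,"dz":-18,"wz":40},{"dx":24,"dy":23,"dz":-18,"wz":40},{"dx":24,"dy":23,"dz":-18,"wz":40},{"dx":24,"dy":23,"dz":-18,"wz":70},{"dx":26,"dy":28,"dz":-18,"wz":74},{"dx":35,"dy":45,"dz":-18,"wz":74},{"dx":35,"dy":45,"dz":-18,"wz":74},{"dx":35,"dy":45,"dz":-18,"wz":74}]' 8.7 20
python3 - <<'E'
from h import *
print(ray('scene',329.2,290,.042),ray('scene',264.4,262.9,.042))
to([.392,-.187,.298],Rg(-8));print(arm.get_state()['q'])
E
```

```text
[ 0.4385 -0.016   0.042 ] [0.4294 0.1793 0.042 ]
shift [43.43 67.94 -9.39] rv [21.5 15.9 71.9]
[ 1.42409672e+00  3.58612419e-01  1.18764423e-02  5.44218753e-06
 -1.22413851e+00 -2.88101129e-01]$[0]: bad value
```

```bash
python3 -m crank '[{"dx":0,"dy":0,"dz":-6,"wx":0,"wy":0,"wz":0},{"dx":5,"dy":5,"dz":-12,"wx":0,"wy":0,"wz":10},{"dx":24,"dy":23,"dz":-18,"wx":0,"wy":0,"wz":40},{"dx":24,"dy":23,"dz":-18,"wx":0,"wy":0,"wz":40},{"dx":24,"dy":23,"dz":-18,"wx":0,"wy":0,"wz":40},{"dx":24,"dy":23,"dz":-18,"wx":0,"wy":0,"wz":70},{"dx":26,"dy":28,"dz":-18,"wx":0,"wy":0,"wz":74},{"dx":35,"dy":45,"dz":-18,"wx":0,"wy":0,"wz":74},{"dx":35,"dy":45,"dz":-18,"wx":0,"wy":0,"wz":74},{"dx":35,"dy":45,"dz":-18,"wx":0,"wy":0,"wz":74}]' 8.7 20
python3 - <<'E'
from h import *
s=arm.get_state();print(s['q'])
to([.392,-.187,.298],Rg(-8))
E
```

```text
t: 2.45
eef_pos: [0.4093, 0.093, 0.3838]
ee_rot: [-3.141, 0.001, -1.726]
force: [1.9, -0.8, -0.4]
width: 0.087
gripper_force: 0.0
[ 6.98083427e-01 -1.51435620e-01 -1.71199304e-01  1.13573537e-04
 -1.54959978e+00 -8.53423432e-01]
shift [27.94 -2.61  8.56] rv [24.9 -0.1 -0.9]
```

```bash
python3 -m crank '[{"dx":6,"dy":-0.5,"dz":0,"wx":0,"wy":0,"wz":0},{"dx":12,"dy":-1,"dz":0,"wx":5,"wy":0,"wz":-1},{"dx":18,"dy":-2,"dz":1,"wx":15,"wy":0,"wz":-1},{"dx":23,"dy":-2.6,"dz":2,"wx":25,"wy":0,"wz":-1},{"dx":28,"dy":-2.6,"dz":5,"wx":25,"wy":0,"wz":-1},{"dx":28,"dy":-2.6,"dz":8,"wx":25,"wy":0,"wz":-1},{"dx":28,"dy":-2.6,"dz":8,"wx":25,"wy":0,"wz":-1},{"dx":28,"dy":-2.6,"dz":8,"wx":25,"wy":0,"wz":-1},{"dx":28,"dy":-2.6,"dz":8,"wx":25,"wy":0,"wz":-1},{"dx":28,"dy":-2.6,"dz":8,"wx":25,"wy":0,"wz":-1}]'
python3 - <<'E'
from h import *
s=arm.get_state();print(np.round(s['q'],2))
grab('wrist','w1');grab('scene')
for cam in ['wrist','scene']:
  for q in ['rake','rake_grip','rest','rest_grip','rake_tip']:
    print(cam,q,[(np.round(d['centre'],3).tolist(),round(d['confidence'],2)) for d in arm.mark_of(cam,q)][:3])
for y in (-4,-8,-12):
  o=np.array([.484,-.202,.01]);r=R.from_euler('z',y,degrees=True)
  print(y,[proj('wrist',o+r.apply(p)) for p in ([-.059,0,.214],[-.070,0,.237],[0,0,.087],[0,.025,.078],[0,-.025,.078])])
E
```

```text
t: 3.7
eef_pos: [0.3929, -0.1848, 0.3041]
ee_rot: [-2.705, -0.004, -1.707]
force: [-0.1, 0.1, 1.0]
width: 0.087
gripper_force: 0.0
[ 0.14 -0.44 -0.67  0.15 -0.93 -0.34]
wrist rake []
wrist rake_grip [([0.422, -0.191, 0.222], 0.66)]
wrist rest [([0.485, -0.203, 0.0], 0.88)]
wrist rest_grip []
wrist rake_tip [([0.482, -0.198, 0.012], 0.87)]
scene rake [([0.485, -0.2, 0.007], 0.67), ([0.485, -0.201, 0.012], 0.52)]
scene rake_grip [([0.654, 0.035, 0.036], 0.17)]
scene rest [([0.484, -0.2, -0.0], 0.82), ([0.654, 0.06, 0.071], 0.41)]
scene rest_grip [([0.652, 0.037, 0.037], 0.33)]
scene rake_tip [([0.484, -0.2, 0.012], 0.82)]
-4 [array([323.3, 227.8]), array([324. , 235.2]), array([322.3, 203. ]), array([326.4, 221.5]), array([324.1, 181.7])]
-8 [array([323.4, 232.6]), array([324.2, 241.4]), array([322.3, 203. ]), array([325.1, 221.4]), array([325.4, 181.7])]
-12 [array([323.2, 237.4]), array([323.9, 247.6]), array([322.3, 203. ]), array([323.9, 221.2]), array([326.7, 181.8])]
```

View pics/w1.png

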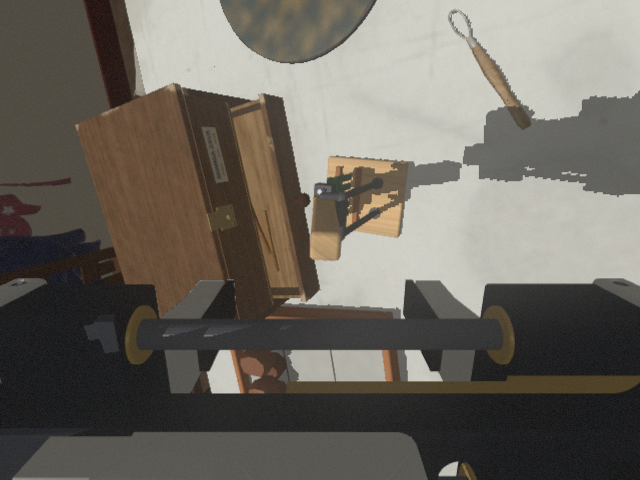

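The wrist view shows the rake handle top at (325, 258) between the open fingers' projection. The rest base corners are at (330,156), (408,163) and (402,237).

```bash
python3 - <<'E'
from h import *
im=cv2.imread('pics/w1.png');
A=[ray('wrist',u,v,.01) for u,v in ((330,156),(408,163),(402,237))]
print(A);d=A[0]-A[1];e=A[2]-A[1];print(np.degrees(np.arctan2(d[1],d[0])),np.degrees(np.arctan2(-e[0],e[1])))
print(ray('wrist',311,258,.247),ray('wrist',340,260,.247))
for y in (-5,-7,-9):
  r=R.from_euler('z',y,degrees=True)
  g=np.array([.484,-.2015,.01])+r.apply([-.059,0,.214]);print(y,g)
  zt=Rg(y).apply([0,0,1]);to(g-.0812*zt,Rg(y)); to(g+.0188*zt,Rg(y))
cv2.imwrite('pics/w1c.png',cv2.resize(im[140:280,280:430],None,fx=4,fy=4,interpolation=2))
E
```

```text
[array([ 0.5042, -0.2577,  0.01  ]), array([ 0.3948, -0.2355,  0.01  ]), array([ 0.4094, -0.1356,  0.01  ])]
-11.470988352041413 -8.314693805256107
[ 0.4278 -0.1791  0.247 ] [ 0.4035 -0.1777  0.247 ]
-5 [ 0.42522451 -0.19635781  0.224     ]
shift [0.76 0.23 0.53] rv [ 0.  -1.4 -2.6]
shift [ 0.51  0.24 10.52] rv [ 0.  -1.4 -2.6]
-7 [ 0.42543978 -0.19430971  0.224     ]
shift [0.44 0.24 0.52] rv [ 0.  -0.6 -0.8]
shift [ 0.33  0.24 10.52] rv [ 0.  -0.6 -0.8]
-9 [ 0.42572639 -0.19227037  0.224     ]
shift [0.11 0.24 0.52] rv [0.  0.2 1. ]
shift [ 0.16  0.24 10.52] rv [0.  0.2 1. ]
```

View pics/w1c.png

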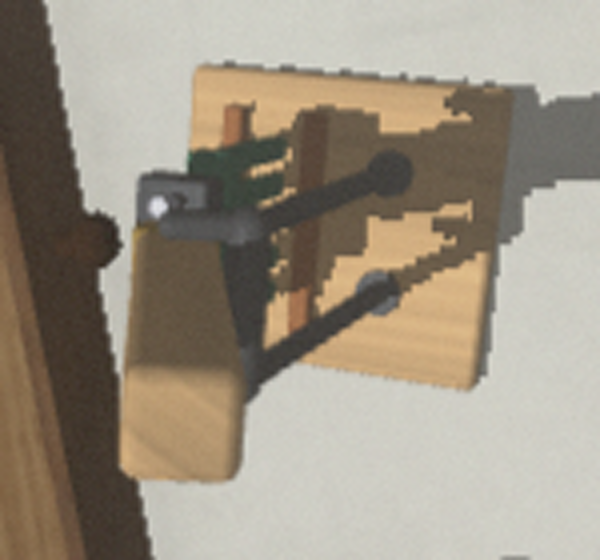

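Yaw comes out at about −11° from both the base edges and the grip mark. I'll descend along the handle and close.

```bash
python3 -m crank '[{"dx":0,"dy":0.24,"dz":1,"wx":0,"wy":1,"wz":2.8},{"dx":0,"dy":0.24,"dz":3,"wx":0,"wy":1,"wz":2.8},{"dx":0,"dy":0.24,"dz":6,"wx":0,"wy":1,"wz":2.8},{"dx":0,"dy":0.24,"dz":9,"wx":0,"wy":1,"wz":2.8},{"dx":0,"dy":0.24,"dz":10.5,"wx":0,"wy":1,"wz":2.8},{"dx":0,"dy":0.24,"dz":10.5,"wx":0,"wy":1,"wz":2.8},{"dx":0,"dy":0.24,"dz":10.5,"wx":0,"wy":1,"wz":2.8},{"dx":0,"dy":0.24,"dz":10.5,"wx":0,"wy":1,"wz":2.8},{"dx":0,"dy":0.24,"dz":10.5,"wx":0,"wy":1,"wz":2.8},{"dx":0,"dy":0.24,"dz":10.5,"wx":0,"wy":1,"wz":2.8}]'
python3 - <<'E'
from h import *
grab('wrist','w2');print(proj('wrist',arm.get_state()['eef_pos']))
E
```

```text
t: 5.55
eef_pos: [0.4339, -0.1919, 0.2076]
ee_rot: [-2.704, 0.001, -1.761]
force: [-1.2, -0.4, 0.2]
width: 0.0872
gripper_force: 0.0
[320.9 276.5]
```

View pics/w2.png

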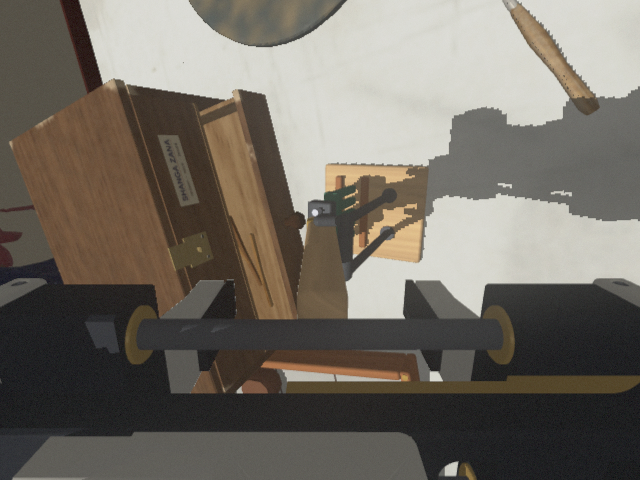

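The handle sits centred between the fingers (u≈322), with the base edge parallel to the tool. I'll close and lift straight up.

```bash
python3 -m crank '[{"dx":0,"dy":0,"dz":0,"wx":0,"wy":0,"wz":0},{"dx":0,"dy":0,"dz":0,"wx":0,"wy":0,"wz":0},{"dx":0,"dy":0,"dz":0,"wx":0,"wy":0,"wz":0},{"dx":0,"dy":0,"dz":0,"wx":0,"wy":0,"wz":0},{"dx":0,"dy":0,"dz":0,"wx":0,"wy":0,"wz":0},{"dx":0,"dy":0,"dz":0,"wx":0,"wy":0,"wz":0},{"dx":0,"dy":0,"dz":0,"wx":0,"wy":0,"wz":0},{"dx":0,"dy":-0.21,"dz":-0.45,"wx":0,"wy":0,"wz":0},{"dx":0,"dy":-0.85,"dz":-1.81,"wx":0,"wy":0,"wz":0},{"dx":0,"dy":-2.11,"dz":-4.53,"wx":0,"wy":0,"wz":0}]' 1.5 45
python3 - <<'E'
from h import *
s=arm.get_state();print(s['gripper_force'],s['width'],s['force'])
grab('wrist')
for q in ['rake_tip','rake','rake_grip']:
    print(q,[(np.round(d['centre'],4).tolist(),round(d['confidence'],2)) for d in arm.mark_of('wrist',q)][:3], s['eef_pos'],s['ee_rot'])
E
```

```text
t: 6.85
eef_pos: [0.4324, -0.1919, 0.2562]
ee_rot: [-2.709, 0.001, -1.761]
force: [0.6, 0.6, -2.1]
width: 0.0235
gripper_force: 45.0
44.99619126319885 0.02352176765154279 [ 0.57369927  0.55257671 -2.14099687]
rake_tip [([0.4816, -0.2013, 0.0604], 0.81)] [ 0.43241403 -0.19194021  0.25615156] [-2.70894030e+00  5.50782761e-04 -1.76133206e+00]
rake [([0.4811, -0.2, 0.0567], 0.98)] [ 0.43241403 -0.19194021  0.25615156] [-2.70894030e+00  5.50782761e-04 -1.76133206e+00]
rake_grip [([0.4229, -0.1878, 0.2719], 0.96)] [ 0.43241403 -0.19194021  0.25615156] [-2.70894030e+00  5.50782761e-04 -1.76133206e+00]
```

```bash
cat >> h.py <<'E'
def tip(p,yaw,tilt=25):
    """print rows numbers for bringing the tooth tips to p, rake yaw (deg)"""
    to(np.array(p)+R.from_euler('z',yaw,degrees=True).apply([-.051,0,.197]),Rg(yaw,tilt))
def tipnow():
    s=arm.get_state();M=R.from_euler('xyz',s['ee_rot']); return np.round(s['eef_pos']+M.apply(Rg(0).inv().apply([.051,0,-.197])),4)
E
python3 - <<'E'
from h import *
print(tipnow());tip([.47,-.19,.13],-8);tip([.46,.06,.13],2.7)
E
```

```text
[ 0.4838 -0.2012  0.0602]
shift [-0.62 -1.54 -6.98] rv [-0.  -1.1 -2.7]
shift [-24.04   3.53  -9.31] rv [ -0.   -5.7 -12.4]
```

```bash
python3 -m crank '[{"dx":0,"dy":-1,"dz":-3,"wx":0,"wy":0,"wz":0},{"dx":-0.6,"dy":-1.5,"dz":-7,"wx":0,"wy":-1,"wz":-2.7},{"dx":-4,"dy":0,"dz":-8,"wx":0,"wy":-2,"wz":-5},{"dx":-9,"dy":1,"dz":-9,"wx":0,"wy":-3,"wz":-7},{"dx":-14,"dy":2,"dz":-9.3,"wx":0,"wy":-4,"wz":-9},{"dx":-19,"dy":3,"dz":-9.3,"wx":0,"wy":-5,"wz":-11},{"dx":-24,"dy":3.5,"dz":-9.3,"wx":0,"wy":-5.7,"wz":-12.4},{"dx":-24,"dy":3.5,"dz":-9.3,"wx":0,"wy":-5.7,"wz":-12.4},{"dx":-24,"dy":3.5,"dz":-9.3,"wx":0,"wy":-5.7,"wz":-12.4},{"dx":-24,"dy":3.5,"dz":-9.3,"wx":0,"wy":-5.7,"wz":-12.4}]'
python3 - <<'E'
from h import *
print(tipnow(),np.round(arm.get_state()['q'],2));grab('wrist','w3');grab('scene');grab('side')
for c in ['wrist','scene','side']:
  for q in ['chunk_0','line_near','line_far','tray','rake_tip']:
    print(c,q,[(np.round(d['centre'],3).tolist(),round(d['confidence'],2)) for d in arm.mark_of(c,q)][:7])
E
```

```text
t: 8.3
eef_pos: [0.4093, 0.056, 0.3265]
ee_rot: [-2.706, -0.001, -1.525]
force: [-0.2, -0.6, -1.9]
width: 0.0236
gripper_force: 44.9
[0.4601 0.0583 0.1294] [ 1.01 -0.52 -0.74  0.4  -1.12 -1.09]
wrist chunk_0 [([0.65, 0.037, 0.038], 0.9), ([0.65, 0.12, 0.069], 0.83), ([0.659, 0.093, 0.038], 0.67), ([0.658, 0.063, 0.068], 0.65), ([0.65, 0.15, 0.038], 0.64)]
wrist line_near []
wrist line_far []
wrist tray [([0.657, 0.058, 0.068], 0.35)]
wrist rake_tip [([0.462, -0.01, 0.136], 0.68)]
scene chunk_0 [([0.544, 0.275, 0.018], 0.72), ([0.649, 0.123, 0.069], 0.6), ([0.651, 0.034, 0.038], 0.57), ([0.655, 0.064, 0.074], 0.57), ([0.635, 0.258, 0.02], 0.49), ([0.658, 0.092, 0.035], 0.47), ([0.658, 0.152, 0.034], 0.42)]
scene line_near []
scene line_far []
scene tray [([0.585, 0.089, 0.001], 0.78)]
scene rake_tip [([0.464, -0.012, 0.138], 0.87)]
side chunk_0 [([0.658, 0.148, 0.035], 0.84), ([0.649, 0.058, 0.068], 0.74), ([0.651, 0.118, 0.07], 0.73), ([0.644, 0.265, 0.018], 0.7), ([0.655, 0.032, 0.032], 0.61), ([0.657, 0.091, 0.038], 0.43)]
side line_near []
side line_far [([0.468, -0.014, 0.137], 0.67), ([0.65, 0.06, 0.068], 0.32)]
side tray [([0.585, 0.088, -0.0], 0.96)]
side rake_tip [([0.46, -0.012, 0.137], 0.88)]
```

View pics/w3.png

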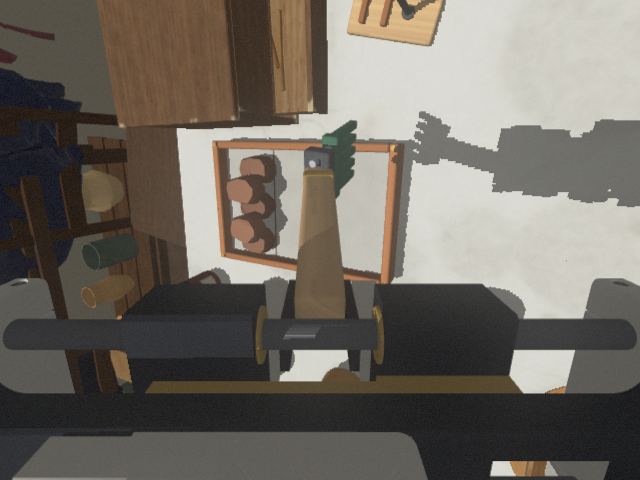

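The wrist view shows that the rake swung about 20° sideways in the pads: head at (335,160), tip y −0.011 instead of +0.058. I'll relax the grip so it hangs true under gravity, then grip hard.

```bash
Z='{}'; python3 -m crank '[{"dx":0,"dy":0,"dz":0,"wx":0,"wy":0,"wz":0},{"dx":0,"dy":0,"dz":0,"wx":0,"wy":0,"wz":0},{"dx":0,"dy":0,"dz":0,"wx":0,"wy":0,"wz":0},{"dx":0,"dy":0,"dz":0,"wx":0,"wy":0,"wz":0},{"dx":0,"dy":0,"dz":0,"wx":0,"wy":0,"wz":0},{"dx":0,"dy":0,"dz":0,"wx":0,"wy":0,"wz":0},{"dx":0,"dy":0,"dz":0,"wx":0,"wy":0,"wz":0},{"dx":0,"dy":0,"dz":0,"wx":0,"wy":0,"wz":0},{"dx":0,"dy":0,"dz":0,"wx":0,"wy":0,"wz":0},{"dx":0,"dy":0,"dz":0,"wx":0,"wy":0,"wz":0}]' - 7
cat >> h.py <<'E'
def marks(cams,qs,n=7):
  for c in cams:
    grab(c)
    for q in qs: print(c,q,[(np.round(d['centre'],3).tolist(),round(d['confidence'],2)) for d in arm.mark_of(c,q)][:n])
E
python3 - <<'E'
from h import *
print(tipnow());marks(['wrist','scene'],['rake_tip','rake_grip'],1)
E
```

```text
t: 10.45
eef_pos: [0.4094, 0.0571, 0.3269]
ee_rot: [-2.705, -0.0, -1.523]
force: [0.4, 0.1, -1.4]
width: 0.0242
gripper_force: 7.0
[0.4603 0.0595 0.1299]
wrist rake_tip [([0.46, -0.005, 0.135], 0.56)]
wrist rake_grip [([0.398, 0.053, 0.343], 0.87)]
scene rake_tip [([0.46, -0.006, 0.136], 0.75)]
scene rake_grip [([0.398, 0.052, 0.342], 0.96)]
```

```bash
python3 -m crank '[{"dx":0,"dy":0,"dz":0,"wx":0,"wy":0,"wz":0},{"dx":4,"dy":0,"dz":0,"wx":0,"wy":0,"wz":0},{"dx":7,"dy":0,"dz":0,"wx":0,"wy":0,"wz":0},{"dx":9,"dy":0,"dz":0,"wx":0,"wy":0,"wz":0},{"dx":10.4,"dy":0,"dz":0,"wx":0,"wy":0,"wz":0},{"dx":11.3,"dy":0,"dz":0,"wx":0,"wy":0,"wz":0},{"dx":11.8,"dy":0,"dz":0,"wx":0,"wy":0,"wz":0},{"dx":12,"dy":0,"dz":0,"wx":0,"wy":0,"wz":0},{"dx":12,"dy":0,"dz":0,"wx":0,"wy":0,"wz":0},{"dx":12,"dy":0,"dz":0,"wx":0,"wy":0,"wz":0}]' - 12
python3 - <<'E'
from h import *
print(tipnow());marks(['wrist','scene'],['rake_tip','rake_grip'],1)
E
```

```text
t: 12.0
eef_pos: [0.4151, -0.0625, 0.3269]
ee_rot: [-2.705, -0.0, -1.522]
force: [-0.8, 0.4, -2.1]
width: 0.0238
gripper_force: 12.0
[ 0.4661 -0.0601  0.1299]
wrist rake_tip [([0.465, -0.105, 0.134], 0.6)]
wrist rake_grip [([0.407, -0.068, 0.341], 0.78)]
scene rake_tip [([0.468, -0.106, 0.134], 0.64)]
scene rake_grip [([0.411, -0.068, 0.341], 0.7)]
```

```bash
python3 -m crank '[{"dx":-0.3,"dy":0,"dz":0,"wx":0,"wy":0,"wz":0},{"dx":-1.2,"dy":0,"dz":0,"wx":0,"wy":0,"wz":0},{"dx":-2.7,"dy":0,"dz":0,"wx":0,"wy":0,"wz":0},{"dx":-4.8,"dy":0,"dz":0,"wx":0,"wy":0,"wz":0},{"dx":-7.8,"dy":0,"dz":0,"wx":0,"wy":0,"wz":0},{"dx":-12,"dy":0,"dz":0,"wx":0,"wy":0,"wz":0},{"dx":-12,"dy":0,"dz":0,"wx":0,"wy":0,"wz":0},{"dx":-12,"dy":0,"dz":0,"wx":0,"wy":0,"wz":0},{"dx":-12,"dy":0,"dz":0,"wx":0,"wy":0,"wz":0},{"dx":-12,"dy":0,"dz":0,"wx":0,"wy":0,"wz":0}]' - 8
python3 - <<'E'
from h import *
print(tipnow());marks(['wrist','scene'],['rake_tip','rake_grip'],1)
E
```

```text
t: 13.55
eef_pos: [0.4095, 0.0561, 0.3269]
ee_rot: [-2.705, -0.0, -1.525]
force: [0.6, -0.9, -1.8]
width: 0.0237
gripper_force: 8.0
[0.4605 0.0584 0.1299]
wrist rake_tip [([0.46, 0.053, 0.127], 0.77)]
wrist rake_grip [([0.398, 0.056, 0.341], 0.74)]
scene rake_tip [([0.463, 0.053, 0.126], 0.96)]
scene rake_grip [([0.402, 0.058, 0.341], 0.93)]
```

```bash
python3 - <<'E'
from h import *
A=[ray('wrist',u,v,.042) for u,v in ((213,142),(402,147),(385,283),(222,257))]
print(A,[np.degrees(np.arctan2((A[i]-A[j])[1],(A[i]-A[j])[0])) for i,j in ((0,1),(3,2),(2,1),(3,0))])
tip([.705,.062,.125],2)
tip([.705,.062,.060],2)
E
```

```text
[array([ 0.7407, -0.0015,  0.042 ]), array([ 0.4301, -0.0106,  0.042 ]), array([0.4323, 0.1808, 0.042 ]), array([0.7334, 0.1997, 0.042 ])] [np.float64(1.6781792859534101), np.float64(3.591734873616854), np.float64(89.34145682243638), np.float64(92.07791154243792)]
shift [  0.81 -21.95  10.78] rv [-0.   0.3  0.6]
shift [  0.81 -19.2   16.67] rv [-0.   0.3  0.6]
```

```bash
python3 -m crank '[{"dx":0,"dy":-0.5,"dz":0.2,"wx":0,"wy":0,"wz":0},{"dx":0.1,"dy":-2,"dz":0.9,"wx":0,"wy":0,"wz":0},{"dx":0.2,"dy":-5,"dz":2.4,"wx":0,"wy":0,"wz":0},{"dx":0.3,"dy":-9,"dz":4.4,"wx":0,"wy":0,"wz":0},{"dx":0.4,"dy":-13,"dz":6.4,"wx":0,"wy":0,"wz":0},{"dx":0.6,"dy":-17,"dz":8.4,"wx":0,"wy":0.3,"wz":0.3},{"dx":0.8,"dy":-20,"dz":9.8,"wx":0,"wy":0.3,"wz":0.6},{"dx":0.8,"dy":-21.5,"dz":10.6,"wx":0,"wy":0.3,"wz":0.6},{"dx":0.8,"dy":-22,"dz":10.8,"wx":0,"wy":0.3,"wz":0.6},{"dx":0.8,"dy":-22,"dz":10.8,"wx":0,"wy":0.3,"wz":0.6}]' - 60
python3 - <<'E'
from h import *
print(tipnow(),np.round(arm.get_state()['q'],2));marks(['wrist','scene'],['rake_tip','chunk_0'])
tip([.705,.062,.060],2)
tip([.60,.062,.060],2)
E
```

```text
t: 15.1
eef_pos: [0.6541, 0.0607, 0.3219]
ee_rot: [-2.705, -0.001, -1.535]
force: [0.2, 0.2, -1.6]
width: 0.0238
gripper_force: 60.0
[0.7051 0.0624 0.1249] [ 0.5  -0.   -0.36  0.26 -0.84 -0.6 ]
wrist rake_tip [([0.706, 0.059, 0.122], 0.78)]
wrist chunk_0 [([0.652, 0.151, 0.039], 0.91), ([0.652, 0.038, 0.039], 0.85), ([0.657, 0.06, 0.071], 0.8), ([0.651, 0.121, 0.073], 0.69), ([0.658, 0.096, 0.036], 0.6)]
scene rake_tip [([0.705, 0.06, 0.124], 0.77)]
scene chunk_0 [([0.654, 0.064, 0.072], 0.9), ([0.541, 0.276, 0.018], 0.88), ([0.654, 0.119, 0.07], 0.74), ([0.649, 0.037, 0.038], 0.7), ([0.648, 0.06, 0.338], 0.64), ([0.654, 0.148, 0.037], 0.62), ([0.658, 0.09, 0.037], 0.59)]
shift [0.08 2.78 5.95] rv [-0.1  0.   0.1]
shift [-0.31 12.29  1.5 ] rv [-0.1  0.   0.1]
```

```bash
python3 -m crank '[{"dx":0,"dy":0.9,"dz":2,"wx":0,"wy":0,"wz":0},{"dx":0.1,"dy":2.0,"dz":4.4,"wx":0,"wy":0,"wz":0},{"dx":0.1,"dy":2.8,"dz":6,"wx":0,"wy":0,"wz":0},{"dx":0.1,"dy":2.8,"dz":6,"wx":0,"wy":0,"wz":0},{"dx":0,"dy":4,"dz":5.4,"wx":0,"wy":0,"wz":0},{"dx":0,"dy":5.7,"dz":4.6,"wx":0,"wy":0,"wz":0},{"dx":-0.1,"dy":7.4,"dz":3.8,"wx":0,"wy":0,"wz":0},{"dx":-0.2,"dy":9.1,"dz":3,"wx":0,"wy":0,"wz":0},{"dx":-0.2,"dy":10.8,"dz":2.2,"wx":0,"wy":0,"wz":0},{"dx":-0.3,"dy":12.3,"dz":1.5,"wx":0,"wy":0,"wz":0}]'
python3 - <<'E'
from h import *
print(tipnow());marks(['wrist','scene'],['rake_tip','chunk_0'])
grab('wrist','w4')
tip([.61,.11,.125],2);tip([.705,.122,.125],2);
E
```

```text
t: 16.65
eef_pos: [0.548, 0.0599, 0.2566]
ee_rot: [-2.705, -0.0, -1.535]
force: [0.7, 0.4, -2.4]
width: 0.0236
gripper_force: 60.0
[0.5991 0.0617 0.0596]
wrist rake_tip [([0.599, 0.057, 0.058], 0.78)]
wrist chunk_0 [([0.566, 0.076, 0.043], 0.95), ([0.658, 0.093, 0.039], 0.79), ([0.651, 0.123, 0.068], 0.64), ([0.653, 0.036, 0.038], 0.57)]
scene rake_tip [([0.603, 0.055, 0.056], 0.6), ([0.587, 0.088, 0.001], 0.21)]
scene chunk_0 [([0.652, 0.033, 0.034], 0.9), ([0.637, 0.258, 0.02], 0.82), ([0.544, 0.074, 0.036], 0.76), ([0.542, 0.276, 0.016], 0.69), ([0.654, 0.149, 0.034], 0.67), ([0.657, 0.09, 0.04], 0.61), ([0.649, 0.121, 0.071], 0.47)]
shift [-4.76 -3.77 -5.48] rv [-0.  -0.   0.1]
shift [ -5.62 -12.42  -1.45] rv [-0.  -0.   0.1]
```

View pics/w4.png

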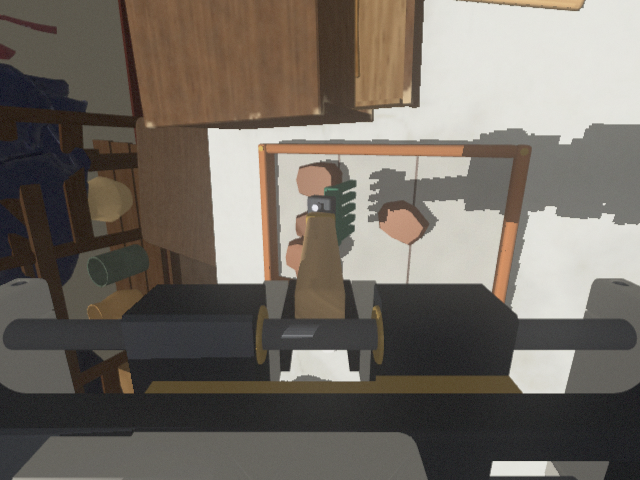

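The picture shows the first top chunk has dropped onto the bed near the near line (403,222). The other four are undisturbed. Now the second top chunk.

```bash
python3 -m crank '[{"dx":-0.1,"dy":-1,"dz":-2,"wx":0,"wy":0,"wz":0},{"dx":-0.4,"dy":-2.5,"dz":-5.5,"wx":0,"wy":0,"wz":0},{"dx":-0.9,"dy":-3.5,"dz":-5.7,"wx":0,"wy":0,"wz":0},{"dx":-1.6,"dy":-5.3,"dz":-4.8,"wx":0,"wy":0,"wz":0},{"dx":-2.4,"dy":-7.5,"dz":-3.8,"wx":0,"wy":0,"wz":0},{"dx":-3.3,"dy":-9.7,"dz":-2.8,"wx":0,"wy":0,"wz":0},{"dx":-4.2,"dy":-11.5,"dz":-1.9,"wx":0,"wy":0,"wz":0},{"dx":-5.0,"dy":-12.4,"dz":-1.5,"wx":0,"wy":0,"wz":0},{"dx":-5.5,"dy":-12.4,"dz":-1.5,"wx":0,"wy":0,"wz":0},{"dx":-5.6,"dy":-12.4,"dz":-1.5,"wx":0,"wy":0,"wz":0}]'
python3 - <<'E'
from h import *
print(tipnow());marks(['wrist','scene'],['rake_tip','chunk_0'])
tip([.705,.122,.060],2)
tip([.60,.122,.060],2)
E
```

```text
t: 18.25
eef_pos: [0.6528, 0.1199, 0.322]
ee_rot: [-2.706, -0.001, -1.534]
force: [-0.7, 0.1, -2.5]
width: 0.0234
gripper_force: 60.0
[0.7036 0.1216 0.125 ]
wrist rake_tip [([0.703, 0.117, 0.122], 0.67)]
wrist chunk_0 [([0.658, 0.094, 0.039], 0.92), ([0.651, 0.036, 0.038], 0.84), ([0.551, 0.072, 0.039], 0.78), ([0.635, 0.261, 0.015], 0.68), ([0.654, 0.151, 0.037], 0.66), ([0.654, 0.119, 0.071], 0.58)]
scene rake_tip [([0.706, 0.115, 0.122], 0.55)]
scene chunk_0 [([0.54, 0.276, 0.019], 0.88), ([0.547, 0.075, 0.041], 0.86), ([0.649, 0.118, 0.072], 0.81), ([0.655, 0.088, 0.038], 0.8), ([0.64, 0.259, 0.019], 0.62), ([0.65, 0.034, 0.039], 0.57), ([0.653, 0.151, 0.034], 0.53)]
shift [-0.05  2.7   6.01] rv [-0.   0.   0.1]
shift [-0.43 12.2   1.57] rv [-0.   0.   0.1]
```

```bash
python3 -m crank '[{"dx":-0.2,"dy":0.9,"dz":2,"wx":0,"wy":0,"wz":0},{"dx":-0.4,"dy":2.0,"dz":4.4,"wx":0,"wy":0,"wz":0},{"dx":-0.5,"dy":2.7,"dz":6,"wx":0,"wy":0,"wz":0},{"dx":-0.5,"dy":2.7,"dz":6,"wx":0,"wy":0,"wz":0},{"dx":-0.5,"dy":4,"dz":5.4,"wx":0,"wy":0,"wz":0},{"dx":-0.6,"dy":5.7,"dz":4.6,"wx":0,"wy":0,"wz":0},{"dx":-0.6,"dy":7.4,"dz":3.8,"wx":0,"wy":0,"wz":0},{"dx":-0.7,"dy":9.1,"dz":3,"wx":0,"wy":0,"wz":0},{"dx":-0.8,"dy":10.8,"dz":2.3,"wx":0,"wy":0,"wz":0},{"dx":-0.8,"dy":12.2,"dz":1.6,"wx":0,"wy":0,"wz":0}]'
python3 - <<'E'
from h import *
print(tipnow());marks(['wrist','scene'],['rake_tip','chunk_0'])
marks(['side'],['chunk_0'])
tip([.61,.13,.125],2);tip([.70,.151,.125],2);
E
```

```text
t: 19.8
eef_pos: [0.5479, 0.1239, 0.2563]
ee_rot: [-2.705, -0.0, -1.534]
force: [0.6, 1.2, -1.9]
width: 0.0235
gripper_force: 60.0
[0.5989 0.1257 0.0594]
wrist rake_tip [([0.599, 0.12, 0.058], 0.94)]
wrist chunk_0 [([0.652, 0.151, 0.036], 0.84), ([0.558, 0.144, 0.04], 0.73), ([0.653, 0.037, 0.037], 0.7), ([0.551, 0.072, 0.037], 0.63), ([0.658, 0.094, 0.042], 0.61)]
scene rake_tip [([0.601, 0.121, 0.06], 0.94)]
scene chunk_0 [([0.558, 0.144, 0.037], 0.9), ([0.657, 0.088, 0.037], 0.85), ([0.546, 0.074, 0.038], 0.85), ([0.655, 0.035, 0.037], 0.62), ([0.538, 0.278, 0.015], 0.51), ([0.656, 0.152, 0.036], 0.49)]
side chunk_0 [([0.543, 0.069, 0.036], 0.95), ([0.556, 0.144, 0.038], 0.85), ([0.641, 0.261, 0.015], 0.68), ([0.656, 0.031, 0.034], 0.66), ([0.658, 0.148, 0.036], 0.6), ([0.658, 0.09, 0.037], 0.59)]
shift [-0.38 -3.65 -5.56] rv [ 0.  -0.   0.1]
shift [ -2.15 -11.87  -1.73] rv [ 0.  -0.   0.1]
```

Both top chunks are down in the middle third. One bed stroke in lane y≈0.15 will push (0.557,0.144) into the near third and bring (0.655,0.151) into the middle.

```bash
python3 -m crank '[{"dx":0,"dy":-1,"dz":-2,"wx":0,"wy":0,"wz":0},{"dx":-0.2,"dy":-2.5,"dz":-5.3,"wx":0,"wy":0,"wz":0},{"dx":-0.5,"dy":-4.3,"dz":-5.2,"wx":0,"wy":0,"wz":0},{"dx":-0.9,"dy":-6.3,"dz":-4.4,"wx":0,"wy":0,"wz":0},{"dx":-1.4,"dy":-8.5,"dz":-3.4,"wx":0,"wy":0,"wz":0},{"dx":-1.9,"dy":-10.5,"dz":-2.5,"wx":0,"wy":0,"wz":0},{"dx":-2.3,"dy":-11.9,"dz":-1.7,"wx":0,"wy":0,"wz":0},{"dx":-2.4,"dy":-12.3,"dz":-1.5,"wx":0,"wy":0,"wz":0},{"dx":-2.4,"dy":-12.3,"dz":-1.5,"wx":0,"wy":0,"wz":0},{"dx":-2.4,"dy":-12.3,"dz":-1.5,"wx":0,"wy":0,"wz":0}]'
python3 - <<'E'
from h import *
print(tipnow());marks(['wrist','scene'],['rake_tip'],1)
for z in (.06,.03,.026): tip([.705,.154,z],2)
E
```

```text
t: 21.45
eef_pos: [0.653, 0.1517, 0.3221]
ee_rot: [-2.705, -0.0, -1.535]
force: [-0.2, -0.1, -2.4]
width: 0.0235
gripper_force: 60.0
[0.704  0.1535 0.1252]
wrist rake_tip []
scene rake_tip [([0.704, 0.149, 0.124], 0.97)]
shift [-0.04  2.69  5.96] rv [-0.   0.   0.1]
shift [-0.04  3.96  8.68] rv [-0.   0.   0.1]
shift [-0.04  4.13  9.04] rv [-0.   0.   0.1]
```

```bash
python3 -m crank '[{"dx":0,"dy":0.7,"dz":1.5,"wx":0,"wy":0,"wz":0},{"dx":0,"dy":1.6,"dz":3.5,"wx":0,"wy":0,"wz":0},{"dx":0,"dy":2.6,"dz":5.7,"wx":0,"wy":0,"wz":0},{"dx":0,"dy":3.4,"dz":7.5,"wx":0,"wy":0,"wz":0},{"dx":0,"dy":3.9,"dz":8.5,"wx":0,"wy":0,"wz":0},{"dx":0,"dy":4.1,"dz":9,"wx":0,"wy":0,"wz":0},{"dx":0,"dy":4.1,"dz":9,"wx":0,"wy":0,"wz":0},{"dx":0,"dy":4.1,"dz":9,"wx":0,"wy":0,"wz":0},{"dx":0,"dy":4.1,"dz":9,"wx":0,"wy":0,"wz":0},{"dx":0,"dy":4.1,"dz":9,"wx":0,"wy":0,"wz":0}]'
python3 - <<'E'
from h import *
print(tipnow());
f=[]
for i in range(4): grab('scene');f.append(arm.get_state()['force'])
print(np.mean(f,0))
print(arm.mark_of('scene','rake_tip')[:1])
E
```

```text
t: 22.9
eef_pos: [0.6545, 0.1519, 0.2234]
ee_rot: [-2.705, -0.0, -1.535]
force: [0.1, -0.3, -1.0]
width: 0.0237
gripper_force: 60.0
[0.7056 0.1537 0.0264]
[-0.07587631  0.00992815 -2.23736948]
[{'centre': [0.7059, 0.1499, 0.0251], 'confidence': 0.6}]
```

```bash
python3 -m crank '[{"dx":0,"dy":0.1,"dz":0.2,"wx":0,"wy":0,"wz":0},{"dx":0,"dy":0.2,"dz":0.4,"wx":0,"wy":0,"wz":0},{"dx":0,"dy":0.3,"dz":0.6,"wx":0,"wy":0,"wz":0},{"dx":0,"dy":0.3,"dz":0.6,"wx":0,"wy":0,"wz":0},{"dx":0,"dy":0.3,"dz":0.6,"wx":0,"wy":0,"wz":0},{"dx":0,"dy":0.3,"dz":0.6,"wx":0,"wy":0,"wz":0},{"dx":0,"dy":0.3,"dz":0.6,"wx":0,"wy":0,"wz":0},{"dx":0,"dy":0.3,"dz":0.6,"wx":0,"wy":0,"wz":0},{"dx":0,"dy":0.3,"dz":0.6,"wx":0,"wy":0,"wz":0},{"dx":0,"dy":0.3,"dz":0.6,"wx":0,"wy":0,"wz":0}]'
cat >> h.py <<'E'
def force(n=5):
    f=[]
    for i in range(n): grab('scene');f.append(arm.get_state()['force'])
    print('F',np.round(np.mean(f,0),2),'tip',tipnow())
E
python3 -c "
from h import *
force()"
```

```text
t: 24.4
eef_pos: [0.6542, 0.1519, 0.2164]
ee_rot: [-2.705, -0.0, -1.535]
force: [-2.1, 0.4, 3.5]
width: 0.0233
gripper_force: 60.0
F [-1.65 -0.83  4.  ] tip [0.7053 0.1536 0.0194]
```

Contact is felt: about 6.2 N, so roughly 5 mm of spring, with the bed at nominal tip z≈0.0246. I'll make the stroke with about 4 mm of spring.

```bash
python3 -m crank '[{"dx":0,"dy":0.5,"dz":-0.35,"wx":0,"wy":0,"wz":0},{"dx":0,"dy":1.5,"dz":-0.8,"wx":0,"wy":0,"wz":0},{"dx":0,"dy":2.7,"dz":-1.36,"wx":0,"wy":0,"wz":0},{"dx":0,"dy":3.9,"dz":-1.92,"wx":0,"wy":0,"wz":0},{"dx":0,"dy":5.1,"dz":-2.48,"wx":0,"wy":0,"wz":0},{"dx":0,"dy":6.3,"dz":-3.04,"wx":0,"wy":0,"wz":0},{"dx":0,"dy":7.5,"dz":-3.6,"wx":0,"wy":0,"wz":0},{"dx":0,"dy":8.5,"dz":-4.07,"wx":0,"wy":0,"wz":0},{"dx":0,"dy":9.3,"dz":-4.44,"wx":0,"wy":0,"wz":0},{"dx":0,"dy":9.7,"dz":-4.63,"wx":0,"wy":0,"wz":0}]'
python3 - <<'E'
from h import *
force(3);marks(['wrist','scene','side'],['chunk_0','rake_tip'])
grab('wrist','w5')
E
```

```text
t: 25.9
eef_pos: [0.5463, 0.148, 0.2174]
ee_rot: [-2.705, -0.0, -1.534]
force: [2.7, 0.4, 2.0]
width: 0.0234
gripper_force: 60.1
F [2.   0.09 2.12] tip [0.5976 0.1497 0.0202]
wrist chunk_0 [([0.52, 0.142, 0.041], 0.88), ([0.657, 0.092, 0.043], 0.78), ([0.565, 0.153, 0.034], 0.65), ([0.649, 0.034, 0.037], 0.63), ([0.548, 0.071, 0.039], 0.62)]
wrist rake_tip [([0.6, 0.146, 0.022], 0.64)]
scene chunk_0 [([0.651, 0.037, 0.036], 0.87), ([0.659, 0.091, 0.039], 0.84), ([0.567, 0.152, 0.036], 0.79), ([0.52, 0.142, 0.037], 0.79), ([0.544, 0.072, 0.042], 0.65), ([0.636, 0.259, 0.017], 0.64), ([0.54, 0.276, 0.015], 0.51)]
scene rake_tip [([0.602, 0.146, 0.021], 0.92), ([0.541, 0.146, 0.231], 0.23)]
side chunk_0 [([0.643, 0.262, 0.017], 0.9), ([0.539, 0.07, 0.036], 0.83), ([0.523, 0.142, 0.037], 0.71), ([0.569, 0.15, 0.037], 0.69), ([0.652, 0.03, 0.031], 0.61), ([0.653, 0.09, 0.038], 0.59)]
side rake_tip [([0.596, 0.142, 0.021], 0.77)]
```

View pics/w5.png

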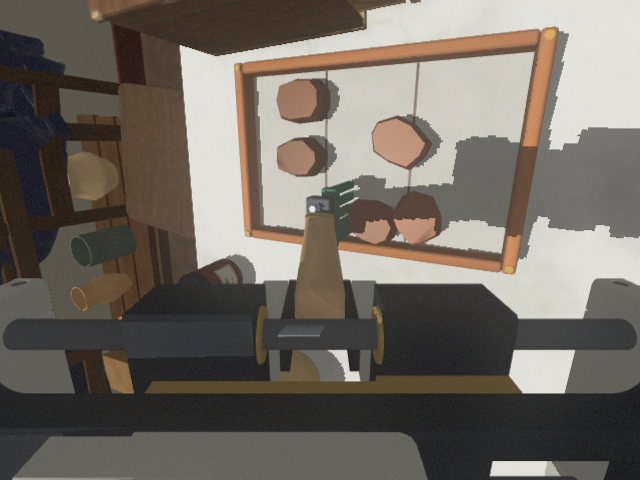

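The stroke moved two chunks: one at (415,218) is just past the near line and one at (372,222) is in the middle third. I'll draw 1 cm further to centre both.

```bash
python3 -c "
from h import *
print([ray('wrist',u,v,.022) for u,v in ((417,65),(415,110),(409,180),(327,75),(325,180))])"
python3 -m crank '[{"dx":0,"dy":0.2,"dz":-0.09,"wx":0,"wy":0,"wz":0},{"dx":0,"dy":0.5,"dz":-0.23,"wx":0,"wy":0,"wz":0},{"dx":0,"dy":0.8,"dz":-0.37,"wx":0,"wy":0,"wz":0},{"dx":0,"dy":0.9,"dz":-0.42,"wx":0,"wy":0,"wz":0},{"dx":0,"dy":0.9,"dz":-0.42,"wx":0,"wy":0,"wz":0},{"dx":0,"dy":0.6,"dz":-0.28,"wx":0,"wy":0,"wz":0},{"dx":0,"dy":0.2,"dz":-1.2,"wx":0,"wy":0,"wz":0},{"dx":0,"dy":-0.7,"dz":-3.2,"wx":0,"wy":0,"wz":0},{"dx":0,"dy":-2,"dz":-6,"wx":0,"wy":0,"wz":0},{"dx":0,"dy":-3.8,"dz":-9.8,"wx":0,"wy":0,"wz":0}]'
python3 - <<'E'
from h import *
print(tipnow());marks(['wrist','scene','side'],['chunk_0','rake_tip'])
tip([.47,.10,.13],0);tip([.46,-.08,.145],-8);tip([.4835,-.2,.13],-11)
E
```

```text
[array([0.5419, 0.0025, 0.022 ]), array([0.5391, 0.0425, 0.022 ]), array([0.5373, 0.1107, 0.022 ]), array([0.6353, 0.0078, 0.022 ]), array([0.633 , 0.1186, 0.022 ])]
t: 27.8
eef_pos: [0.538, 0.1464, 0.3208]
ee_rot: [-2.71, -0.003, -1.535]
force: [1.0, 1.3, -0.6]
width: 0.0237
gripper_force: 60.0
[0.588  0.1476 0.1236]
wrist chunk_0 [([0.659, 0.095, 0.039], 0.94), ([0.539, 0.275, 0.018], 0.91), ([0.549, 0.074, 0.04], 0.9), ([0.65, 0.037, 0.037], 0.8), ([0.512, 0.139, 0.039], 0.77), ([0.557, 0.151, 0.035], 0.73), ([0.638, 0.261, 0.016], 0.54)]
wrist rake_tip [([0.586, 0.14, 0.12], 0.62)]
scene chunk_0 [([0.638, 0.261, 0.014], 0.84), ([0.51, 0.139, 0.039], 0.78), ([0.557, 0.153, 0.035], 0.76), ([0.654, 0.034, 0.039], 0.69), ([0.546, 0.072, 0.041], 0.63), ([0.66, 0.089, 0.038], 0.58), ([0.539, 0.278, 0.018], 0.55)]
scene rake_tip [([0.592, 0.145, 0.12], 0.94)]
side chunk_0 [([0.656, 0.09, 0.037], 0.93), ([0.56, 0.153, 0.037], 0.89), ([0.508, 0.137, 0.036], 0.84), ([0.643, 0.261, 0.016], 0.83), ([0.543, 0.071, 0.036], 0.55), ([0.653, 0.032, 0.035], 0.54)]
side rake_tip [([0.59, 0.143, 0.121], 0.74)]
shift [ 4.29 10.79 -5.69] rv [0.1 0.8 1.9]
shift [21.53 11.6  -7.68] rv [0.1 4.1 9.2]
shift [33.35 10.45 -5.47] rv [ 0.1  5.4 11.9]
```

Distribution is good: near 1, middle 2, far 2, and every chunk is at bed height. Now I'll carry the rake gently back round the near end.

```bash
python3 -m crank '[{"dx":0.7,"dy":0.8,"dz":-0.5,"wx":0,"wy":0,"wz":0.2},{"dx":2.2,"dy":2.2,"dz":-1.4,"wx":0,"wy":0.3,"wz":0.8},{"dx":4.5,"dy":4.2,"dz":-2.7,"wx":0,"wy":0.8,"wz":1.8},{"dx":7.5,"dy":6.2,"dz":-4,"wx":0,"wy":1.4,"wz":3.2},{"dx":10.7,"dy":8,"dz":-5.2,"wx":0,"wy":2,"wz":4.6},{"dx":13.9,"dy":9.4,"dz":-6.1,"wx":0,"wy":2.6,"wz":6},{"dx":16.8,"dy":10.4,"dz":-6.8,"wx":0,"wy":3.2,"wz":7.2},{"dx":19.2,"dy":11.1,"dz":-7.3,"wx":0,"wy":3.7,"wz":8.2},{"dx":20.8,"dy":11.5,"dz":-7.6,"wx":0,"wy":4,"wz":9},{"dx":21.5,"dy":11.6,"dz":-7.7,"wx":0,"wy":4.1,"wz":9.2}]'
python3 - <<'E'
from h import *
print(tipnow());marks(['wrist','scene'],['rake_tip','rake_grip'],1)
tip([.4835,-.2,.145],-11)
E
```

```text
t: 29.5
eef_pos: [0.4091, -0.0731, 0.3429]
ee_rot: [-2.705, 0.003, -1.712]
force: [-0.7, 0.4, -1.3]
width: 0.0234
gripper_force: 60.0
[ 0.4598 -0.0796  0.146 ]
wrist rake_tip [([0.459, -0.087, 0.144], 0.82)]
wrist rake_grip [([0.401, -0.07, 0.356], 0.91)]
scene rake_tip [([0.462, -0.084, 0.145], 0.97)]
scene rake_grip [([0.402, -0.073, 0.358], 0.91)]
shift [11.42 -3.57  1.72] rv [0.  1.4 2.7]
```

```bash
python3 -m crank '[{"dx":0.4,"dy":-0.9,"dz":-0.1,"wx":0,"wy":0,"wz":0.2},{"dx":1.3,"dy":-2,"dz":-0.1,"wx":0,"wy":0,"wz":0.5},{"dx":2.7,"dy":-3.2,"dz":-0.1,"wx":0,"wy":0,"wz":0.9},{"dx":4.4,"dy":-4,"dz":-0.1,"wx":0,"wy":0,"wz":1.3},{"dx":6.2,"dy":-4.4,"dz":-0.1,"wx":0,"wy":0,"wz":1.7},{"dx":8,"dy":-4.4,"dz":-0.1,"wx":0,"wy":0,"wz":2.1},{"dx":9.5,"dy":-4.4,"dz":-0.1,"wx":0,"wy":0,"wz":2.4},{"dx":10.6,"dy":-4.4,"dz":-0.1,"wx":0,"wy":0,"wz":2.7},{"dx":11.2,"dy":-4.4,"dz":-0.1,"wx":0,"wy":0,"wz":2.7},{"dx":11.4,"dy":-4.4,"dz":-0.1,"wx":0,"wy":0,"wz":2.7}]'
python3 - <<'E'
from h import *
s=arm.get_state();print(tipnow(),s['eef_pos'],s['ee_rot']);marks(['wrist','scene'],['rake_tip','rake_grip','rest'],1)
marks(['wrist','scene'],['rake_tip','rest'],1)
tip([.484,-.2015,.145],-11)
E
```

```text
t: 31.05
eef_pos: [0.4333, -0.1905, 0.3619]
ee_rot: [-2.706, 0.022, -1.753]
force: [-0.1, -0.6, -2.2]
width: 0.0235
gripper_force: 60.0
[ 0.484  -0.1954  0.1649] [ 0.4332753  -0.19050675  0.36194598] [-2.7064553   0.02218631 -1.75306058]
wrist rake_tip [([0.484, -0.199, 0.159], 0.86)]
wrist rake_grip [([0.422, -0.191, 0.377], 0.69)]
wrist rest [([0.486, -0.205, 0.002], 0.77)]
scene rake_tip [([0.484, -0.203, 0.162], 0.55)]
scene rake_grip [([0.428, -0.192, 0.375], 0.82)]
scene rest [([0.484, -0.203, 0.003], 0.71)]
wrist rake_tip [([0.482, -0.199, 0.162], 0.57)]
wrist rest [([0.484, -0.204, -0.0], 0.76)]
scene rake_tip [([0.483, -0.201, 0.164], 0.73)]
scene rest [([0.484, -0.2, -0.001], 0.97)]
shift [0.16 0.76 1.87] rv [ 0.   1.4 -0. ]
```

```bash
python3 - <<'E'
from h import *
s=arm.get_state();M=R.from_euler('xyz',s['ee_rot'])
for h in (.05,.10,.147,.155): to([.4335,-.1915,s['eef_pos'][2]-h],M)
E
```

```text
shift [0.2  2.06 4.55] rv [0. 0. 0.]
shift [0.32 4.17 9.08] rv [0. 0. 0.]
shift [ 0.42  6.16 13.34] rv [0. 0. 0.]
shift [ 0.44  6.49 14.07] rv [0. 0. 0.]
```

```bash
python3 -m crank '[{"dx":0.1,"dy":0.4,"dz":0.9,"wx":0,"wy":0,"wz":0},{"dx":0.15,"dy":1.2,"dz":2.6,"wx":0,"wy":0,"wz":0},{"dx":0.2,"dy":2.1,"dz":4.55,"wx":0,"wy":0,"wz":0},{"dx":0.27,"dy":3.1,"dz":6.8,"wx":0,"wy":0,"wz":0},{"dx":0.32,"dy":4.2,"dz":9.1,"wx":0,"wy":0,"wz":0},{"dx":0.37,"dy":5.1,"dz":11.1,"wx":0,"wy":0,"wz":0},{"dx":0.4,"dy":5.8,"dz":12.5,"wx":0,"wy":0,"wz":0},{"dx":0.42,"dy":6.16,"dz":13.34,"wx":0,"wy":0,"wz":0},{"dx":0.42,"dy":6.16,"dz":13.34,"wx":0,"wy":0,"wz":0},{"dx":0.42,"dy":6.16,"dz":13.34,"wx":0,"wy":0,"wz":0}]'
python3 - <<'E'
from h import *
force();marks(['wrist','scene'],['rake_tip','rake_grip','rest'],1)
grab('wrist','w6')
E
```

```text
t: 33.0
eef_pos: [0.4339, -0.1915, 0.2159]
ee_rot: [-2.705, 0.022, -1.753]
force: [-0.2, -0.6, -1.9]
width: 0.0235
gripper_force: 60.0
F [ 0.26 -0.34 -1.6 ] tip [ 0.4847 -0.1964  0.0187]
wrist rake_tip [([0.484, -0.201, 0.014], 0.89)]
wrist rake_grip [([0.421, -0.192, 0.23], 0.62)]
wrist rest [([0.485, -0.207, 0.001], 0.85)]
scene rake_tip [([0.485, -0.2, 0.013], 0.57)]
scene rake_grip [([0.424, -0.19, 0.23], 0.87)]
scene rest [([0.482, -0.201, 0.001], 0.64)]
```

View pics/w6.png

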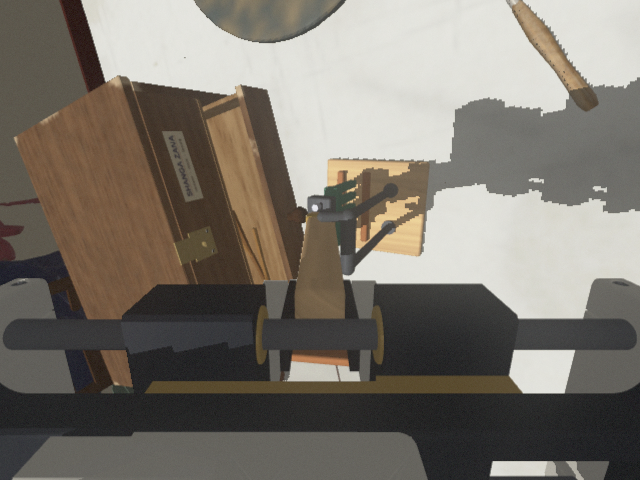

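Teeth are over the groove and the handle is between the prongs, matching the original view. I'll lower the last few mm.

```bash
python3 -m crank '[{"dx":0,"dy":0.04,"dz":0.1,"wx":0,"wy":0,"wz":0},{"dx":0,"dy":0.08,"dz":0.2,"wx":0,"wy":0,"wz":0},{"dx":0,"dy":0.13,"dz":0.3,"wx":0,"wy":0,"wz":0},{"dx":0,"dy":0.19,"dz":0.41,"wx":0,"wy":0,"wz":0},{"dx":0,"dy":0.19,"dz":0.41,"wx":0,"wy":0,"wz":0},{"dx":0,"dy":0.19,"dz":0.41,"wx":0,"wy":0,"wz":0},{"dx":0,"dy":0.19,"dz":0.41,"wx":0,"wy":0,"wz":0},{"dx":0,"dy":0.19,"dz":0.41,"wx":0,"wy":0,"wz":0},{"dx":0,"dy":0.19,"dz":0.41,"wx":0,"wy":0,"wz":0},{"dx":0,"dy":0.19,"dz":0.41,"wx":0,"wy":0,"wz":0}]'
python3 -c "
from h import *
force()"
```

```text
t: 34.95
eef_pos: [0.4335, -0.1914, 0.2107]
ee_rot: [-2.706, 0.022, -1.753]
force: [0.6, 0.4, -2.1]
width: 0.0232
gripper_force: 60.0
F [ 0.03 -0.13 -1.65] tip [ 0.4843 -0.1963  0.0137]
```

```bash
python3 -m crank '[{"dx":0,"dy":0.04,"dz":0.09,"wx":0,"wy":0,"wz":0},{"dx":0,"dy":0.08,"dz":0.18,"wx":0,"wy":0,"wz":0},{"dx":0,"dy":0.13,"dz":0.27,"wx":0,"wy":0,"wz":0},{"dx":0,"dy":0.13,"dz":0.27,"wx":0,"wy":0,"wz":0},{"dx":0,"dy":0.13,"dz":0.27,"wx":0,"wy":0,"wz":0},{"dx":0,"dy":0.13,"dz":0.27,"wx":0,"wy":0,"wz":0},{"dx":0,"dy":0.13,"dz":0.27,"wx":0,"wy":0,"wz":0},{"dx":0,"dy":0.13,"dz":0.27,"wx":0,"wy":0,"wz":0},{"dx":0,"dy":0.13,"dz":0.27,"wx":0,"wy":0,"wz":0},{"dx":0,"dy":0.13,"dz":0.27,"wx":0,"wy":0,"wz":0}]'
python3 -c "
from h import *
force();marks(['wrist'],['rake_tip'],1)"
```

```text
t: 36.45
eef_pos: [0.4335, -0.1913, 0.2077]
ee_rot: [-2.706, 0.022, -1.753]
force: [-0.6, -0.2, 1.8]
width: 0.0235
gripper_force: 60.0
F [-0.65  0.39  0.35] tip [ 0.4844 -0.1963  0.0108]
wrist rake_tip [([0.483, -0.202, 0.009], 0.96)]
```

Contact has taken the rake's weight. I'll release gently.

```bash
python3 -m crank '[{"dx":0,"dy":0,"dz":0,"wx":0,"wy":0,"wz":0},{"dx":0,"dy":0,"dz":0,"wx":0,"wy":0,"wz":0},{"dx":0,"dy":0,"dz":0,"wx":0,"wy":0,"wz":0},{"dx":0,"dy":0,"dz":0,"wx":0,"wy":0,"wz":0},{"dx":0,"dy":0,"dz":0,"wx":0,"wy":0,"wz":0},{"dx":0,"dy":0,"dz":0,"wx":0,"wy":0,"wz":0},{"dx":0,"dy":0,"dz":0,"wx":0,"wy":0,"wz":0},{"dx":0,"dy":0,"dz":0,"wx":0,"wy":0,"wz":0},{"dx":0,"dy":0,"dz":0,"wx":0,"wy":0,"wz":0},{"dx":0,"dy":0,"dz":0,"wx":0,"wy":0,"wz":0}]' - 3
python3 -m crank '[{"dx":0,"dy":0,"dz":0,"wx":0,"wy":0,"wz":0},{"dx":0,"dy":0,"dz":0,"wx":0,"wy":0,"wz":0},{"dx":0,"dy":0,"dz":0,"wx":0,"wy":0,"wz":0},{"dx":0,"dy":0,"dz":0,"wx":0,"wy":0,"wz":0},{"dx":0,"dy":0,"dz":0,"wx":0,"wy":0,"wz":0},{"dx":0,"dy":0,"dz":0,"wx":0,"wy":0,"wz":0},{"dx":0,"dy":0,"dz":0,"wx":0,"wy":0,"wz":0},{"dx":0,"dy":0,"dz":0,"wx":0,"wy":0,"wz":0},{"dx":0,"dy":0,"dz":0,"wx":0,"wy":0,"wz":0},{"dx":0,"dy":0,"dz":0,"wx":0,"wy":0,"wz":0}]' 7 20
python3 -c "
from h import *
marks(['wrist','scene'],['rake_tip','rake_grip','rake'],1)"
```

```text
t: 38.05
eef_pos: [0.4334, -0.1914, 0.2077]
ee_rot: [-2.706, 0.022, -1.753]
force: [-0.7, 0.6, 0.6]
width: 0.0239
gripper_force: 3.0
t: 39.3
eef_pos: [0.4335, -0.1913, 0.2077]
ee_rot: [-2.706, 0.022, -1.753]
force: [-1.1, 0.6, -0.9]
width: 0.07
gripper_force: 0.0
wrist rake_tip [([0.485, -0.199, 0.011], 0.85)]
wrist rake_grip [([0.425, -0.19, 0.222], 0.86)]
wrist rake [([0.483, -0.204, 0.006], 0.55)]
scene rake_tip [([0.482, -0.203, 0.01], 0.79)]
scene rake_grip []
scene rake [([0.487, -0.204, 0.01], 0.86)]
```

The rake stands as found. I'll back off along the handle.

```bash
python3 -m crank '[{"dx":0,"dy":0,"dz":-0.5,"wx":0,"wy":0,"wz":0},{"dx":0,"dy":0,"dz":-2,"wx":0,"wy":0,"wz":0},{"dx":0,"dy":0,"dz":-4,"wx":0,"wy":0,"wz":0},{"dx":0,"dy":0,"dz":-6,"wx":0,"wy":0,"wz":0},{"dx":0,"dy":0,"dz":-8,"wx":0,"wy":0,"wz":0},{"dx":0,"dy":0,"dz":-10,"wx":0,"wy":0,"wz":0},{"dx":0,"dy":0,"dz":-11,"wx":0,"wy":0,"wz":0},{"dx":0,"dy":0,"dz":-11,"wx":0,"wy":0,"wz":0},{"dx":0,"dy":0,"dz":-11,"wx":0,"wy":0,"wz":0},{"dx":0,"dy":0,"dz":-11,"wx":0,"wy":0,"wz":0}]'
python3 - <<'E'
from h import *
marks(['wrist','scene','side'],['rake_tip','rake_grip','chunk_0','slip_cup'])
im=grab('scene');cv2.imwrite('pics/fin.png',cv2.resize(im[200:370,250:470],None,fx=3.6,fy=3.5,interpolation=2)[:,:,::-1])
E
```

```text
t: 40.95
eef_pos: [0.3873, -0.1851, 0.3066]
ee_rot: [-2.707, 0.022, -1.753]
force: [0.0, 0.7, -0.1]
width: 0.0704
gripper_force: 0.0
wrist rake_tip []
wrist rake_grip [([0.424, -0.19, 0.222], 0.78)]
wrist chunk_0 [([0.55, 0.074, 0.036], 0.96), ([0.658, 0.093, 0.039], 0.81)]
wrist slip_cup [([0.484, -0.204, 0.002], 0.21)]
scene rake_tip [([0.485, -0.204, 0.012], 0.58)]
scene rake_grip [([0.423, -0.19, 0.221], 0.89), ([0.556, 0.156, 0.036], 0.4)]
scene chunk_0 [([0.548, 0.073, 0.038], 0.72), ([0.655, 0.088, 0.04], 0.63), ([0.556, 0.154, 0.036], 0.58), ([0.541, 0.276, 0.019], 0.57), ([0.654, 0.034, 0.039], 0.52), ([0.636, 0.26, 0.016], 0.48)]
scene slip_cup [([0.3, 0.205, -0.004], 0.59)]
side rake_tip []
side rake_grip [([0.428, -0.192, 0.226], 0.61), ([0.656, 0.089, 0.036], 0.27)]
side chunk_0 [([0.657, 0.088, 0.04], 0.96), ([0.511, 0.139, 0.037], 0.77), ([0.645, 0.259, 0.016], 0.73), ([0.545, 0.069, 0.035], 0.66), ([0.56, 0.149, 0.038], 0.65), ([0.653, 0.028, 0.036], 0.52)]
side slip_cup [([0.299, 0.208, 0.001], 0.92)]
```

View pics/fin.png

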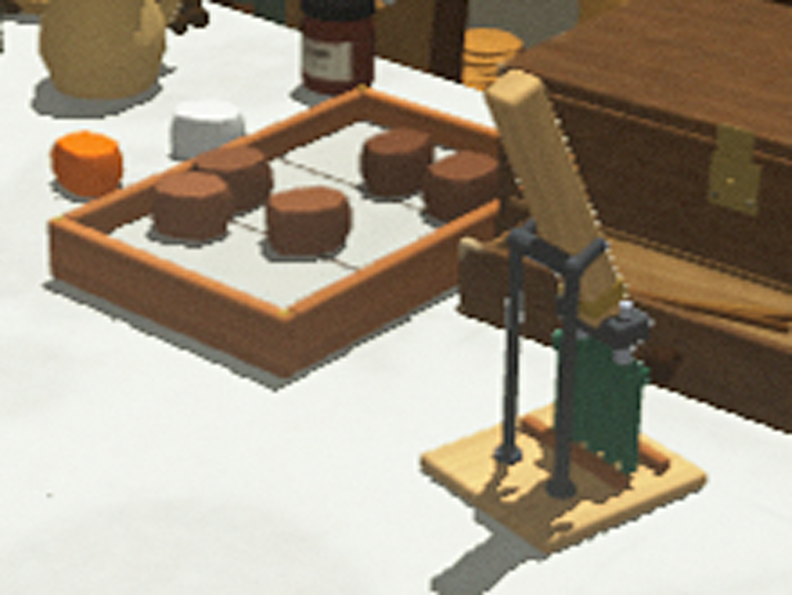

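The final picture shows the five chunks lying flat in one layer across the thirds, the rake standing in its rest exactly as before, and the cup and decoys unmoved.

```bash
python3 -c "
from station import arm
print(arm.job_done())"
```

```text
the job is handed in; nothing more can be done
None
```

The job is done and handed in at about 41 s: the chunks lie in one layer with one in the near third, two in the middle (one about 10 mm from the near line, and either side of it would still count) and two in the far, the bed stroke ran at about 3.5–5 mm of spring, the rake stands back in its rest with the gripper clear, and the cup is unmoved.

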